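# Pass a carton over the spring stop of a counter chute

### The arm

A 7-joint arm with a two-finger parallel gripper is mounted at the origin on a cart in front of the work surface, level with it; the furniture and walls round the work are solid. World frame = base frame: x ahead of the robot, y to its left, z up, the work surface at z = 0. Lengths are in mm, angles in rad, forces in N, time in s.
With the tool pointing down it reaches from about 425 to 1025 mm from the base axis. Payload 3.6 kg.
Tool frame: the origin (TCP) lies midway between the tips of the shut fingers; the grasp point (between the pads) lies env.tcp_to_grasp behind it (env.tcp_to_grasp is the distance from the TCP to the grasp point, in mm); z points along the fingers, y is the line along which they close (so a half turn about z gives the same grasp; the last joint's range is limited). The gripper opens to 85 mm and grips with 20 to 120 N. Pads are 22 mm wide; open, the fingers measure 114 mm over their backs; the gripper's body (76 mm by 85 mm) begins 54 mm behind the grasp point. The pads swing forward as they close: fully open they stand 13 mm farther back than shut.
Start: joints at [-1.22, 0.591, 0.048, 1.609, -0.033, 0.943, -0.034], TCP at [311.293, 654.772, 231.302] pointing down, gripper open.
Joint ranges: [-2.69, 2.69], [-0.47, 2.24], [-1.27, 1.36], [0.19, 2.51], [-1.53, 4.68], [0.08, 2.07], [-3.09, 3.09]. Speed limits (rad/s): [2.57, 2.57, 3.14, 3.14, 3.14, 3.14, 3.14].

### API

Orientations are given as a unit quaternion [x, y, z, w].
In Python, from bench import env gives the robot as it stands. The module is installed in compiled form; this text tells all that it offers.
- The arm moves only by the tool move_arm, never from a script. Its argument "increments" is text: rows parted by semicolons, each of 7 numbers parted by spaces: the shift along the world's x, y, z in mm, then the turn, a rotation vector about the world's x, y, z in rad, then the opening, from 0 (shut) to 1 (fully open). In form: dx dy dz wx wy wz grip; .... A call has 1 to 12 rows; each row is the pose to reach, as a shift and turn from the pose commanded when the call began; what a row does not reach only later rows make up. A row lasts 1/8 s, in which the tool goes at most 62.5 mm and 10.7 degrees, less where a joint would pass 70% of its speed; a pose out of reach is approached as far as the arm can. A call with a gripper value outside its range is refused whole. The fingers move at their own pace and stop on an object; "squeeze" is the grip in N (left out, the last holds). Time passes only in rows, so rows that repeat a pose let the fingers close. It gives the time, the measured TCP pose, the force, the opening and the grip force at its end, in the units of the state.
- env.observe(): the state, without advancing time (a new reading comes with each control period).
- env.snapshot(name): name is "scene" or "top" or "wrist"; returns a dict with "img" (400x640x3 uint8, red, green, blue), "z_map" (400x640 float32, mm along the optical axis (not along the pixel's ray), 0 where there is no reading), "fx", "fy", "cx", "cy" (pixels), "camera_from_world" (4x4, takes a point from world to camera coordinates). Camera axes: x right, y down, z forward; pixel columns grow to the right and rows downward; lengths in mm; the calibration is good to about 2 mm. A picture is of the moment at which its call begins.
- env.finish_job(): hands the job in; it is judged then, once.
Trained networks look in a picture, given as the dict that the camera call returned (one of the last four; its "shot" number tells which), for a name from the list of things; names that differ only in an ending like _2 or _b are one class to them, and where a whole thing is asked for, a point or a joint stands for the part that bears it (a point fixed in the world has none). Each returns a list of dicts, best first, with "confidence" (0 to 1); they miss things now and then, are a little off and sometimes report something else, mostly with a low value. They report only what shows in the picture. A call takes as long as a camera call. They do not tell look-alikes from the thing itself.
- env.search_frame(name, picture): "xyz" ([x, y, z] in mm, in world coordinates, good to about 4 mm: the middle of the surface that is visible of it).
The state is a dict: "t": time; "q": joint angles; "joint_vel": joint speeds; "joint_torque": joint torques, N m; "tcp_pos": TCP position; "ee_rot": TCP orientation; "ft_force": force on the tool from outside, world axes, zero at the start; "moment": the same for the moment, N m; "grip_width": finger opening in mm; "grasp_force": force on a finger pad.
Only numpy, scipy, OpenCV 4.12 (cv2) and the standard library are available. Lean on these libraries where they do the work, as an engineer would, in place of code of your own. Each camera call takes 0.05 s, during which the arm holds its last target. There are 200 camera calls.

### The job

Press the red bar beside the aluminium chute down to sink the yellow spring stop and, while keeping it down, push the red-and-white striped carton along the chute past the stop until it rests against the end plate. Then let the bar up so that the stop stands up again behind the carton. Use the fingers only to press and push: do not lift the carton, do not let the stop rise under it, and leave everything else where it stands.

Things in the scene. Friction and masses are not known exactly. Their poses are not given: they have to be found in the camera images.
- chute: Aluminium chute fixed on the counter; position and yaw vary. Origin on the counter under the middle of the stop's face; x runs along the lane in the push direction, z up, red press bar on the +y side. Lane floor at z = 26 mm, 47 mm wide between two 6 mm guide rails (tops at z = 36 mm), open at the entry x = -140 mm, closed by an end plate with inner face at x = +86 mm (6 mm thick, top z = 60 mm).
- press_stop (a joint): Travel of the press bar together with the stop, straight down: 0 = up (stop 9 mm above the lane floor), 0.009 = stop flush with the floor, 0.012 = bottom end (stop 3 mm below the floor). Bar and stop are one rigid piece carried by a spring: about 3 N to start, 6 N at the bottom; it comes up again when let go.
- press_bar (a point): Middle of the top of the red press bar, a flat plate moving with the joint. In the chute's frame it covers x = -140 to +54 mm and y = +33 to +77 mm; its top is at z = 56 mm when up, 44 mm fully down, so above the guide rails: one finger of the open hand can hold it down and slide along it while the other pushes the carton in the lane.
- lane_stop (a point): Fixed point on the lane floor in the middle of the yellow stop's face (the chute's x = 0, y = 0, z = 26 mm). The stop is 10 mm long (x = 0 to +10 mm) and 18 mm wide, in a slot on the lane's centre line.
- carton: Red-and-white striped carton, 0.14 kg (varies), 42 mm wide, 60 mm long, 58 mm high, loose on the lane floor before the stop, its 60 mm side (own y axis) along the lane. Origin at the centre of its underside. Against the end plate its origin is at x = +56 mm in the chute's frame; it clears the stop beyond x = +40 mm.
- yellow_box: Yellow carton 85 x 60 x 42 mm, loose, on the counter right of the chute. Bystander. Origin under its centre.
- stamp: Rubber stamp with turned wooden handle, 28 x 54 x 70 mm, loose, beside the chute on the side away from the press bar. Bystander. Origin under its centre.
- relay: Small black relay 27 x 27 x 36 mm, loose, beside the chute on the side away from the press bar. Bystander. Origin under its centre.
- lock: Brass padlock lying flat, 57 x 40 x 14 mm, loose, beside the chute on the press bar's side. Bystander. Origin under its centre.
- tape: Yellow tape measure 34 x 80 x 60 mm, loose, on the left of the counter. Bystander. Origin under its centre.
Things that resemble listed ones, but are neither listed nor needed, are in the scene too. There is more than one size of the carton; the job needs the largest.

How it is judged (in metres and radians):
On the way, in this order (a step that is already met when the one before it is completed fails the run):
1. the press bar is pushed down while the carton is still before the stop (value of joint press_stop above 0.0088 m and x of carton in the frame of chute below -0.027 m), for 0.1 s.
2. the carton passes over the stop while the bar is held down (value of joint press_stop above 0.0088 m and x of carton in the frame of chute between 0 and 0.036 m), for 0.05 s.
At the end, for the whole second after the job is handed in: The carton stands upright on the lane floor beyond the stop, within 8 mm of the end plate, at rest; the press bar and stop are fully up again (within 1.5 mm) (x of carton in the frame of chute between 0.048 and 0.06 m and y of carton in the frame of chute between -0.006 and 0.006 m and z of carton in the frame of chute between 0.022 and 0.03 m and angle between carton's own z axis and vertical below 0.1 rad and value of joint press_stop below 0.0015 m and linear speed of carton below 0.01 m/s); the robot touches nothing.
It fails at once if the stop rises under the carton (bar less than 7 mm down while the carton is over the stop) (x of carton in the frame of chute between -0.024 and 0.036 m and value of joint press_stop below 0.007 m).
It fails at once if the carton is lifted (more than 12 mm off the lane floor) or tipped (more than 0.35 rad) (z of carton in the frame of chute above 0.038 m or angle between carton's own z axis and vertical above 0.35 rad).
It fails at once if a bystander is moved by more than 20 mm (distance of any of yellow_box, stamp, relay, lock, tape from where it was at the start of the episode above 0.02 m).
It also fails if it takes over 42 s, if anything falls off the work surface, if the arm or the gripper's body presses on something with over 40 N, if the wrist force passes 120 N, or if a joint passes its speed limit or range.

## Working session

There is one attempt and no reset: what is moved stays moved. The work goes in short steps, Python scripts to look and compute and a tool call to move; the robot and the scene stay as the last step left them, time stands still between calls to the robot, and variables do not carry over. Pictures are saved under pics/ and viewed, at most 10 in all, crops included, and the job is handed in when it is done.

Besides the shell and the picture viewer there is one more tool, called after "Request:" as name(argument=value, ...), one argument or row to a line, values as JSON. move_arm: Moves the arm, as the interface text tells. Its arguments: {"type":"object","properties":{"increments":{"type":"string"},"squeeze":{"type":"number"}},"required":["increments"]}

```bash
mkdir -p pics; cat > h.py <<'E'
import numpy as np, cv2
from bench import env
def save(s,n,box=None,k=1):
    im=cv2.cvtColor(s['img'],cv2.COLOR_RGB2BGR)
    if box: im=im[box[1]:box[3],box[0]:box[2]]
    cv2.imwrite('pics/'+n,cv2.resize(im,None,fx=k,fy=k,interpolation=cv2.INTER_CUBIC))
def world(s):
    v,u=np.mgrid[:400,:640]; z=s['z_map']
    P=np.stack([(u-s['cx'])/s['fx']*z,(v-s['cy'])/s['fy']*z,z,np.ones_like(z)],-1)
    W=(P@np.linalg.inv(s['camera_from_world']).T)[...,:3]; W[z==0]=np.nan; return W
def pix(s,p):
    c=s['camera_from_world']@np.append(p,1); return (c[:2]/c[2]*[s['fx'],s['fy']]+[s['cx'],s['cy']]).round()
E
python3 - <<'E'
from h import *
s=env.snapshot('top'); save(s,'top.png'); np.save('top.npy',s,allow_pickle=True)
for n in ['chute','press_bar','carton','yellow_box','stamp','relay','lock','tape']:
    for r in env.search_frame(n,s)[:4]: print(n,np.round(r['xyz']),round(r['confidence'],2),pix(s,r['xyz']))
o=env.observe(); print(o['ee_rot'],o['tcp_pos'],env.tcp_to_grasp,o['grip_width'],o['ft_force'])
s2=env.snapshot('scene'); save(s2,'scene.png')
E
```

```text
chute [569.  25.  25.] 0.63 [346. 206.]
chute [617.  -5.  87.] 0.29 [360. 186.]
press_bar [564. -14.  57.] 0.92 [362. 208.]
carton [758. -60.  43.] 0.73 [380. 133.]
carton [409.  44.  43.] 0.59 [339. 269.]
yellow_box [ 532. -242.   43.] 0.93 [451. 221.]
stamp [689.  48.  20.] 0.81 [338. 160.]
relay [659. 130.  26.] 0.45 [306. 171.]
lock [484. -15.  16.] 0.57 [361. 239.]
lock [545. 424.  52.] 0.54 [190. 213.]
lock [ 533. -243.   44.] 0.37 [452. 221.]
tape [544. 428.  54.] 0.97 [189. 214.]
[ 2.20054855e-01  9.75487493e-01 -1.13579689e-04 -1.77092628e-06] [311.2611016  654.69614909 231.19672087] 18.700000000000003 85.4852586763278 [0.77003578 0.22604631 0.05300171]
```

View pics/top.png

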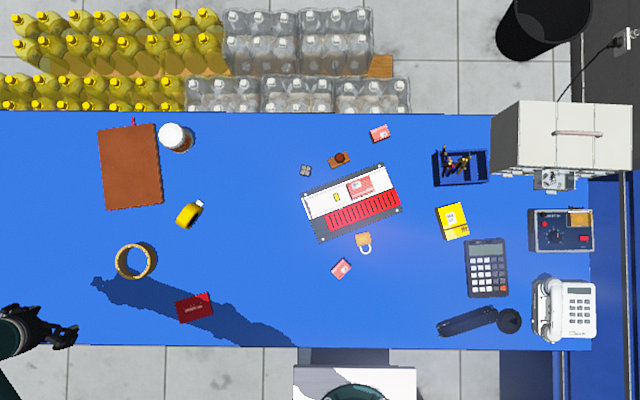

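View pics/scene.png

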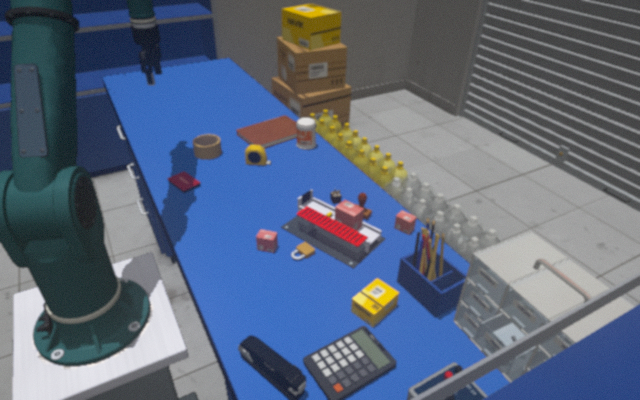

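Top view: the chute is at (350,203), with the carton in its lane at (360,186), the yellow stop at (336,197) and the red bar at (362,210). Carton candidates are (380,133), (341,268) and (360,186). The last one fits: it stands in the lane before the stop and its top is at z≈87, so it is the largest. Next I fit the chute frame and confirm in a crop.

```bash
python3 - <<'E'
from h import *
s=np.load('top.npy',allow_pickle=True).item(); W=world(s); im=s['img'].astype(int)
save(s,'crop.png',(285,115,425,285),3.5)
roi=np.zeros((400,640),bool); roi[155:250,290:415]=1
R,G,B=im[...,0],im[...,1],im[...,2]
def rect(m,n):
    p=W[m][:,:2]; r=cv2.minAreaRect(p.astype(np.float32)); print(n,m.sum(),np.round(r[0],1),np.round(r[1],1),round(r[2],2),'z',np.nanmedian(W[m][:,2]).round(1)); return r
z=W[...,2]
bar=rect(roi&(R>130)&(G<70)&(B<70)&(abs(z-56)<6),'bar')
car=rect(roi&(z>78)&(z<95),'carton')
ys=rect(roi&(R>150)&(G>120)&(B<100)&(z<50)&(z>20),'stop')
np.set_printoptions(suppress=True)
m=roi&(z>15)&(z<70); rect(m,'all')
m=roi&(z>50)&(z<70)&~((R>130)&(G<90)); rect(m,'z60 non red')
for (a,b) in [(380,133),(341,268)]: print(np.round(W[b,a],1))
E
```

```text
bar 300 [580.5 -63.4] [43.1 82.4] 21.79 z 57.1
carton 411 [616.6  -5.1] [42.1 60.1] 22.23 z 85.2
stop 30 [639.3  53.3] [ 30.6 108.2] 79.94 z 35.4
all 3325 [605.3  29.1] [271.5 212.9] 62.48 z 37.2
z60 non red 441 [581.  24.] [205.3 181.5] 56.45 z 57.9
[757.8 -59.3  45.9]
[410.3  38.2  41.9]
```

View pics/crop.png

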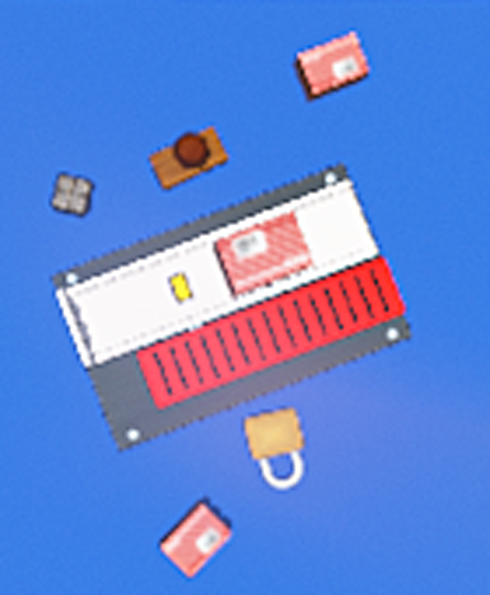

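The crop confirms it: the largest carton sits in the lane, and the push direction is toward the crop's left and down (stop at (180,288), end plate at (75,325)). Now the numeric frame.

```bash
python3 - <<'E'
from h import *
np.set_printoptions(suppress=True,precision=1)
s=np.load('top.npy',allow_pickle=True).item(); W=world(s); im=s['img'].astype(int)
hsv=cv2.cvtColor(s['img'],cv2.COLOR_RGB2HSV).astype(int); H,S,V=[hsv[...,i] for i in range(3)]
roi=np.zeros((400,640),bool); roi[160:245,298:408]=1; z=W[...,2]
yaw=np.radians(112.0); ex=np.array([np.cos(yaw),np.sin(yaw)]); ey=np.array([-ex[1],ex[0]])
def ext(m,n):
    p=W[m]; a=p[:,:2]@ex; b=p[:,:2]@ey
    print(n,m.sum(),'x',np.percentile(a,[1,50,99]),'y',np.percentile(b,[1,50,99]),'z',np.median(p[:,2]),cv2.minAreaRect(p[:,:2].astype(np.float32)))
red=(((H<8)|(H>172))&(S>170)&(V>110))
ext(roi&red&(z>51)&(z<62),'bar'); ext(roi&(H>20)&(H<35)&(S>120)&(z>28)&(z<42),'stop'); ext(roi&(z>78)&(z<95),'carton')
ext(roi&(S<60)&(V>120)&(z>53)&(z<66),'endplate?')
# rails/plate by grey white: lane floor
ext(roi&(S<60)&(V>150)&(z>20)&(z<40),'lane')
print(np.array([689,48])@ex,np.array([689,48])@ey,np.array([484,-15])@ex,np.array([484,-15])@ey)
E
```

```text
bar 615 x [-316.8 -265.3 -126.3] y [-535.3 -517.4 -493.4] z 57.22687106233752 ((559.760498046875, -12.642936706542969), (43.007041931152344, 192.20562744140625), 22.058988571166992)
stop 24 x [-178.2 -173.3 -169. ] y [-576.9 -568.9 -561.3] z 36.68157898247489 ((592.5640869140625, 52.239810943603516), (15.9994535446167, 8.8834228515625), 18.283395767211914)
carton 411 x [-265.4 -235.2 -206.3] y [-590.  -569.4 -549. ] z 85.17791381641905 ((616.6142578125, -5.1446075439453125), (42.13430404663086, 60.11524200439453), 22.229381561279297)
endplate? 57 x [-170.5  -90.1  -86.9] y [-597.8 -567.3 -536.5] z 61.34768476282261 ((553.8402709960938, 96.53874206542969), (104.4489517211914, 46.479679107666016), 74.91402435302734)
lane 1473 x [-316.7 -176.5  -95.3] y [-667.1 -570.9 -540.8] z 28.00954238291206 ((638.3226928710938, 34.833595275878906), (135.7602081298828, 227.5084991455078), 19.879932403564453)
-213.59911784435764 -656.8107922804803 -195.21734903180325 -443.13788670908644
```

Request:
move_arm(
  increments="50 -120 0 0 0 -0.12 0.45; 50 -120 0 0 0 -0.12 0.45; 100 -240 0 0 0 -0.25 0.45; 100 -240 0 0 0 -0.25 0.45; 150 -360 0 0 0 -0.37 0.45; 150 -360 0 0 0 -0.37 0.45; 200 -480 0 0 0 -0.5 0.45; 200 -480 0 0 0 -0.5 0.45; 250 -600 0 0 0 -0.62 0.45; 250 -600 0 0 0 -0.62 0.45; 302 -720 0 0 0 -0.742 0.45; 302 -720 0 0 0 -0.742 0.45",
)

```text
t: 2.0
tcp_pos: [602.0, -38.6, 231.7]
ee_rot: [0.559, 0.829, 0.0, 0.0]
ft_force: [0.8, -0.6, -0.2]
grip_width: 38.3
grasp_force: 0.0
```

Request:
move_arm(
  increments="0 0 0 0 0 0 0.45; 0 0 0 0 0 0 0.45; 0 0 0 0 0 0 0.45",
)

```text
t: 2.38
tcp_pos: [600.6, -34.5, 231.1]
ee_rot: [0.557, 0.83, 0.0, -0.001]
ft_force: [0.7, 0.5, 0.4]
grip_width: 38.8
grasp_force: 0.0
```

Request:
move_arm(
  increments="13 -31 0 0 0 -0.003 0.45; 13 -31 -45 0 0 -0.003 0.45; 13 -31 -90 0 0 -0.003 0.45; 13 -31 -130 0 0 -0.003 0.45; 13 -31 -150 0 0 -0.003 0.45; 13 -31 -150 0 0 -0.003 0.45; 13 -31 -150 0 0 -0.003 0.45",
)

```text
t: 3.25
tcp_pos: [615.4, -67.8, 82.7]
ee_rot: [0.56, 0.829, 0.001, 0.001]
ft_force: [0.8, 0.5, -0.1]
grip_width: 38.9
grasp_force: 0.0
```

```bash
python3 - <<'E'
from h import *
s=env.snapshot('wrist'); save(s,'w1.png'); t=env.snapshot('scene'); save(t,'s1.png',(260,160,420,290),4)
o=env.observe(); print(o['tcp_pos'],o['ee_rot'],o['ft_force'],o['q'])
E
```

```text
[615.48495332 -68.02674407  83.03079034] [0.55995072 0.82852426 0.00083038 0.0014359 ] [-0.25206902 -0.20000539 -0.19967987] [-0.12641857  0.66610859  0.23552086  1.95889228 -0.28203806  0.54448563
  0.68468769]
```

View pics/w1.png

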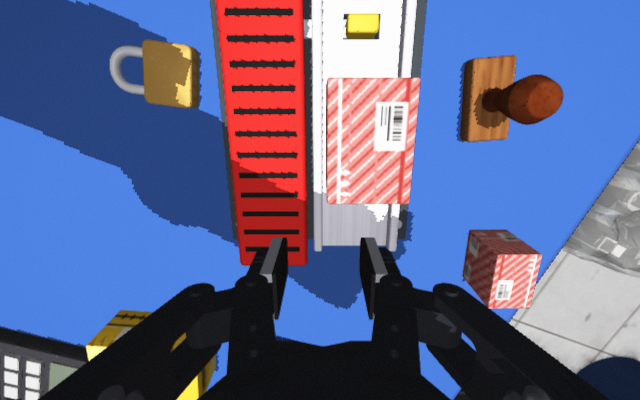

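View pics/s1.png

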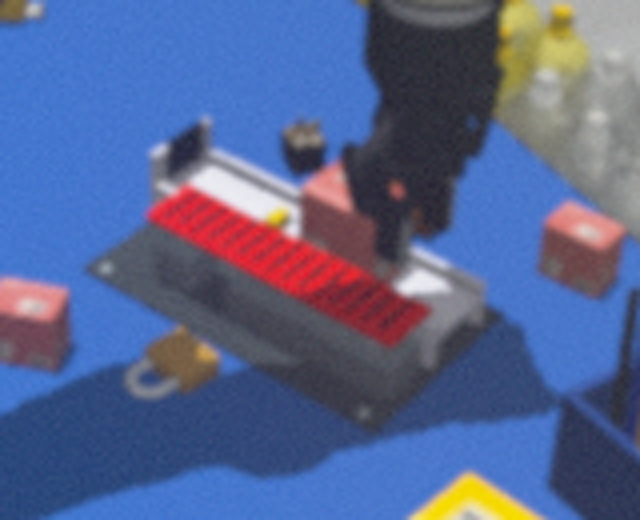

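The wrist view shows the left finger over the bar's near end (275,250) and the right one over the lane (370,250), behind the carton's rear face (370,205). Next I descend and watch the force.

Request:
move_arm(
  increments="0 0 -15 0 0 0 0.45; 0 0 -25 0 0 0 0.45; 0 0 -30 0 0 0 0.45; 0 0 -30 0 0 0 0.45",
)

```text
t: 3.85
tcp_pos: [613.8, -67.8, 51.0]
ee_rot: [0.56, 0.828, -0.0, -0.001]
ft_force: [-0.3, 0.2, 3.9]
grip_width: 38.3
grasp_force: 1.9
```

Request:
move_arm(
  increments="0 0 -3 0 0 0 0.45; 0 0 -5 0 0 0 0.45; 0 0 -5 0 0 0 0.45",
)

```text
t: 4.22
tcp_pos: [613.8, -67.9, 46.3]
ee_rot: [0.56, 0.828, -0.0, -0.0]
ft_force: [-1.6, 0.8, 3.8]
grip_width: 38.5
grasp_force: 2.5
```

Request:
move_arm(
  increments="0 0 -3 0 0 0 0.45; 0 0 -3 0 0 0 0.45",
)

```text
t: 4.47
tcp_pos: [613.8, -67.9, 43.4]
ee_rot: [0.56, 0.828, -0.0, -0.0]
ft_force: [-1.3, 0.1, 5.7]
grip_width: 38.3
grasp_force: 2.8
```

Request:
move_arm(
  increments="0 0 -1.5 0 0 0 0.45; 0 0 -1.5 0 0 0 0.45",
)

```text
t: 4.72
tcp_pos: [613.8, -67.9, 42.6]
ee_rot: [0.56, 0.828, 0.0, -0.0]
ft_force: [-2.7, 0.5, 9.7]
grip_width: 38.2
grasp_force: 5.0
```

Request:
move_arm(
  increments="0 0 -1.5 0 0 0 0.45; 0 0 -1.5 0 0 0 0.45",
)

```text
t: 4.97
tcp_pos: [613.9, -67.9, 42.4]
ee_rot: [0.56, 0.828, 0.0, -0.001]
ft_force: [-4.6, 1.7, 18.7]
grip_width: 38.4
grasp_force: 9.5
```

```bash
python3 - <<'E'
from h import *
F=[]
for i in range(4):
    s=env.snapshot('scene'); o=env.observe(); F.append(o['ft_force'])
print(np.mean(F,0),o['tcp_pos'],o['grip_width'])
t=env.snapshot('top'); W=world(t); hsv=cv2.cvtColor(t['img'],cv2.COLOR_RGB2HSV).astype(int); H,S,V=[hsv[...,i] for i in range(3)]
z=W[...,2]; m=np.zeros((400,640),bool); m[185:240,298:408]=1
for w,q in((t,'top'),):
    k=m&((H<8)|(H>172))&(S>170)&(V>110)&(z>35)&(z<62); print(k.sum(),np.median(z[k]))
    r=env.search_frame('carton',t); print([np.round(x['xyz']) for x in r])
E
```

```text
[-4.6335569   1.40211186 18.85955423] [613.86324677 -67.95585966  42.42605098] 38.47816554297305
360 45.0171432346134
[array([408.,  41.,  46.]), array([755., -61.,  40.]), array([612.,  -4.,  86.])]
```

The bar is at its bottom (45.0 against 57.2 when up, so 12 mm). I ease off slightly and push the first part.

Request:
move_arm(
  increments="0 0 1 0 0 0 0.45; -3 7.4 1 0 0 0 0.45; -6 14.8 1 0 0 0 0.45; -9 22.2 1 0 0 0 0.45; -12 29.7 1 0 0 0 0.45; -15 37.1 1 0 0 0 0.45; -15 37.1 1 0 0 0 0.45",
)

```text
t: 6.15
tcp_pos: [602.5, -33.3, 42.8]
ee_rot: [0.56, 0.828, 0.001, 0.004]
ft_force: [1.8, -3.0, 8.7]
grip_width: 38.4
grasp_force: 3.9
```

```bash
cat > chk.py <<'E'
from h import *
t=env.snapshot('top'); W=world(t); hsv=cv2.cvtColor(t['img'],cv2.COLOR_RGB2HSV).astype(int); H,S,V=[hsv[...,i] for i in range(3)]
z=W[...,2]; m=np.zeros((400,640),bool); m[160:245,298:408]=1
red=((H<8)|(H>172)); k=m&red&(S>170)&(V>110)&(z>35)&(z<62); print('bar z',k.sum(),np.median(z[k]))
ex=np.array([-.3756,.9268]); ey=np.array([-.9268,-.3756])
k=m&(z>76)&(z<95)&(V>110)
p=W[k]; a=p[:,:2]@ex+178.96; b=p[:,:2]@ey+569.04
print('carton',k.sum(),np.percentile(a,[1,99]),np.percentile(b,[1,99]),np.median(p[:,2]))
o=env.observe(); q=o['tcp_pos']; print('tcp',q[:2]@ex+178.96,q[:2]@ey+569.04,q[2],o['ft_force'],o['grip_width'],o['t'])
E
python3 chk.py
```

```text
bar z 181 44.92666266217361
carton 338 [-62.31846481  -6.16251956] [-20.40833102  20.79048428] 85.20265209576246
tcp -78.1683878722599 23.082531489513258 42.83521253668488 [ 1.54873252 -2.15625889  7.69153293] 38.25913284342382 6.2
```

Request:
move_arm(
  increments="-3 7.4 -0.7 0 0 0 0.45; -6 14.8 -0.7 0 0 0 0.45; -9 22.2 -0.7 0 0 0 0.45; -12 29.7 -0.7 0 0 0 0.45; -15 37.1 -0.7 0 0 0 0.45; -18 44.5 -0.7 0 0 0 0.45; -21 51.9 -0.7 0 0 0 0.45; -24 59.3 -0.7 0 0 0 0.45; -27 66.7 -0.7 0 0 0 0.45; -30 74.1 -0.7 0 0 0 0.45; -32 79 -0.7 0 0 0 0.45; -32 79 -0.7 0 0 0 0.45",
)

```text
t: 7.7
tcp_pos: [572.5, 44.4, 42.8]
ee_rot: [0.561, 0.828, 0.001, 0.006]
ft_force: [2.2, -4.7, 11.4]
grip_width: 38.5
grasp_force: 5.9
```

```bash
python3 chk.py
```

```text
bar z 474 45.29273962778245
carton 192 [40.89789912 77.02543485] [-20.83067898  21.43269232] 84.99096569145843
tcp 5.05162873820737 21.83282529332257 42.84218680780509 [ 2.54175129 -5.28336693 11.91135961] 38.44924981871714 7.75
```

Request:
move_arm(
  increments="-1.5 3.7 0 0 0 0 0.45; -2.6 6.5 0 0 0 0 0.45; -3.4 8.3 0 0 0 0 0.45; -3.4 8.3 0 0 0 0 0.45",
)

```text
t: 8.25
tcp_pos: [569.6, 51.5, 42.9]
ee_rot: [0.562, 0.827, 0.001, 0.007]
ft_force: [1.5, -7.6, 11.4]
grip_width: 38.7
grasp_force: 5.1
```

```bash
python3 chk.py
```

```text
bar z 522 45.35498714744483
carton 172 [50.52156273 84.56364136] [-20.46622849  21.13972081] 85.23862336541038
tcp 12.73902105400117 21.78469602558141 42.892590761785755 [ 2.65898423 -7.3061575  11.11295096] 38.21433632648642 8.3
```

Request:
move_arm(
  increments="-0.7 1.8 0 0 0 0 0.45; -0.7 1.8 0 0 0 0 0.45",
)

```text
t: 8.55
tcp_pos: [569.4, 51.8, 43.0]
ee_rot: [0.562, 0.827, 0.001, 0.007]
ft_force: [3.3, -9.2, 10.8]
grip_width: 38.2
grasp_force: 3.7
```

Request:
move_arm(
  increments="2 -5 0 0 0 0 0.45; 5 -12 0 0 0 0 0.45; 7 -17 0 0 0 0 0.45; 7 -17 0 0 0 0 0.45",
)

```text
t: 9.05
tcp_pos: [571.1, 46.6, 42.6]
ee_rot: [0.559, 0.829, 0.003, -0.002]
ft_force: [-2.1, 8.4, 19.3]
grip_width: 38.5
grasp_force: 9.4
```

```bash
python3 chk.py
```

```text
bar z 461 45.351230875908186
carton 251 [39.25165822 84.35640726] [-21.11968379  20.94321393] 85.46286593868194
tcp 7.647573855135505 22.26160906001337 42.61371200142108 [-2.97648543  9.60739212 17.85841127] 38.560253006008196 9.1
```

The carton is seated and the finger is clear of it. Now I lift so the bar comes up.

Request:
move_arm(
  increments="0 0 3 0 0 0 0.45; 0 0 6 0 0 0 0.45; 0 0 10 0 0 0 0.45; 0 0 15 0 0 0 0.45; 0 0 25 0 0 0 0.45; 0 0 45 0 0 0 0.45; 0 0 75 0 0 0 0.45; 20 -40 120 0 0 0 0.45; 30 -90 150 0 0 0 0.45; 30 -140 150 0 0 0 0.45; 30 -140 150 0 0 0 0.45; 30 -140 150 0 0 0 0.45",
)

```text
t: 10.6
tcp_pos: [599.0, -99.1, 190.2]
ee_rot: [0.561, 0.828, -0.0, -0.001]
ft_force: [-0.9, -0.0, -0.2]
grip_width: 38.5
grasp_force: 0.0
```

```bash
python3 chk.py; python3 -c "
from h import *
s=env.snapshot('top'); save(s,'end.png',(285,115,425,285),3.5)"
```

```text
bar z 530 57.324797687927116
carton 408 [24.92695284 83.92177962] [-21.2944626   20.87545509] 85.38372830756725
tcp -136.74675382297065 50.410454858655726 190.03760735435932 [-0.10481249  0.12121432  0.43461165] 38.476000441335586 10.65
```

View pics/end.png

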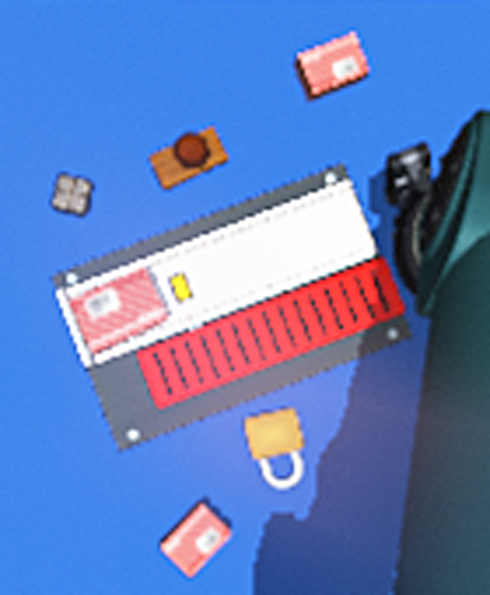

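The carton (120,308) is against the end plate with its centre at x≈54.4. The stop stands behind it at (180,288), the bar is up, and the bystanders have not moved.

```bash
python3 -c "
from bench import env
print(env.finish_job())"
```

```text
the job is handed in; nothing more can be done
None
```

The job is handed in: by the last camera check the carton rests against the end plate (centre at about x = 54 mm), the bar and stop are fully up behind it, the bystanders stand where they were, and the arm is clear; the hand-in call returned no verdict.

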